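# Swing the bench magnifier over the specimen

## Task

Swing the arm of the bench magnifier round until its lens stands centred over the specimen mount, the small black puck on the bench beside the magnifier, and let go so that the lens stays there. Leave the specimen mount where it lies.

Things in the scene. Friction and masses are not known exactly. Their poses are not given: they have to be found in the camera images.
- magnifier_arm (a joint): The bench magnifier's swing arm: a flat grey metal bar, level, 112 mm above the bench, that turns about the vertical column of a heavy round grey foot (104 mm across, fixed to the bench). Angle in rad, growing anticlockwise seen from above, range -1.6 to 1.6. The joint is stiff with friction: about 2 to 3 N sideways at the handle moves it slowly, and it stays where it is released. The arm cannot rise or tilt.
- pivot (a point): Point on the vertical axis of the column, at the height of the arm (112 mm). Column, collar and nut end at 136 mm above the bench.
- lens (a point): Centre of the round magnifying lens in its black ring (76 mm outside diameter, 12 mm thick, top 118 mm above the bench), 140 mm from the column's axis, on the arm's middle line.
- handle (a point): Handle of the arm: upright round steel post of 14 mm diameter at the arm's outer end, beyond the lens, 190 mm from the column's axis on the same straight line as pivot and lens. It rises from the arm's flat bar (top 116 mm above the bench) to 160 mm; this point is on its axis at 143 mm. It can be pinched from above in any direction and turns freely enough between the fingers as the arm swings.
- specimen_mid (a point): The specimen mount: a loose black moulded puck, 30 mm in diameter and 16 mm high, with one oblong polished metal window on top, lying on the bench near the circle that the lens sweeps. This point is its centre, 8 mm above the bench. Also on that circle stand a clear covered dish and a white round tin, both 64 mm across; they are not wanted. A black loupe (36 mm wide, 30 mm high) near the front edge of the bench is not it either.
Mind the look-alikes: they are no part of the job. What is meant by the part that bears specimen_mid is not blue or red, and is the larger of those in its own colour.

How it is judged:
By the outcome, as a careful person would: the job done as asked, in the order asked, and still so for the second after the job is handed in, with the robot touching nothing.
It also fails if it takes over 42 s, if anything falls off the work surface, if the arm or the gripper's body presses on something with over 40 N, if the wrist force passes 120 N, or if a joint passes its speed limit or range.

## Robot

A 6-joint arm with a two-finger parallel gripper is mounted at the origin on a cart in front of the work surface, level with it; the furniture and walls round the work are solid. World frame = base frame: x ahead of the robot, y to its left, z up, the work surface at z = 0. Lengths are in m, angles in rad, forces in N, time in s.
With the tool pointing down it reaches from about 0.425 to 0.925 m from the base axis. Payload 12.5 kg.
Tool frame: the origin (TCP) lies midway between the tips of the shut fingers; the grasp point (between the pads) lies 19 mm behind it; z points along the fingers, y is the line along which they close (so a half turn about z gives the same grasp; the last joint's range is limited). The gripper opens to 85 mm and grips with 20 to 120 N. Pads are 22 mm wide; open, the fingers measure 114 mm over their backs; the gripper's body (76 mm by 85 mm) begins 54 mm behind the grasp point. The pads swing forward as they close: fully open they stand 13 mm farther back than shut.
Start: joints at [-1.235, 0.491, 1.559, -0, 1.092, -0.106], TCP at [0.267, -0.565, 0.231] pointing down, gripper open.
Joint ranges: [-3.1, 3.1], [-0.84, 2.19], [0.05, 2.79], [-1.13, 4.28], [0.06, 2.93], [-2.69, 2.69]. Speed limits (rad/s): [2.22, 2.22, 2.79, 3.14, 3.14, 3.14].

## Interface

Orientations are given as a unit quaternion [x, y, z, w].
In Python, from station import sense, get_image, get_calibration, bot, search_frame, regions_of, pinpoint gives the robot as it stands.
- The arm moves only by the tool servo_tool, never from a script. Its argument "targets" is a list of rows, each a list of 7 numbers: the turn, a rotation vector about the tool's x, y, z in degrees, then the shift along the tool's x, y, z in m, then the finger opening in m, from 0 to 0.0854. A call has 1 to 10 rows; each row is the pose to reach, as a shift and turn from the pose commanded when the call began, along the tool's axes at that moment; what a row does not reach only later rows make up. A row lasts 1/8 s, in which the tool goes at most 62.5 mm and 10.7 degrees, less where a joint would pass 70% of its speed; a pose out of reach is approached as far as the arm can. A call with a gripper value outside its range is refused whole. The fingers move at their own pace and stop on an object; "grip_force" is the grip in N (left out, the last holds). Time passes only in rows, so rows that repeat a pose let the fingers close. It gives the time, the measured TCP pose, the force, the opening and the grip force at its end, in the units of the state.
- sense(): the state, without advancing time (a new reading comes with each control period).
- get_image(name): name is "side" or "top"; returns (picture, depth): 384x512x3 uint8, red, green, blue; 384x512 float32, m along the optical axis (not along the pixel's ray), 0 where there is no reading.
- get_calibration(name): a dict with "fovy" (degrees; the focal length in pixels is half the picture's height over the tangent of half this angle, whatever the lens; pixels are square), "cx", "cy" (the principal point, pixels), "pose" (4x4, takes a point from camera to world coordinates). Camera axes: x right, y down, z forward; pixel columns grow to the right and rows downward; lengths in m; the calibration is good to about 2 mm. A picture is of the moment at which its call begins. get_calibration takes no time and is no camera call.
- bot.hand_in(): hands the job in; it is judged then, once.
Trained networks look in the newest picture that a camera, given by its name, has taken for a name from the list of things; names that differ only in an ending like _2 or _b are one class to them, and where a whole thing is asked for, a point or a joint stands for the part that bears it (a point fixed in the world has none). Each returns a list of dicts, best first, with "p" (0 to 1); they miss things now and then, are a little off and sometimes report something else, mostly with a low value. They report only what shows in the picture. A call takes as long as a camera call. They do not tell look-alikes from the thing itself.
- search_frame(query, camera): "extent" ([left, top, right, bottom] in pixels, round what is visible of it).
- regions_of(query, camera): "pixels" (384x512 bool, what is visible of it) and "extent" ([left, top, right, bottom] in pixels, round what is visible of it).
- pinpoint(query, camera): "at" ([row, column] in pixels: a listed point, or the origin of a listed thing).
The state is a dict: "time": time; "qpos": joint angles; "qd": joint speeds; "tau": joint torques, N m; "tool_pos": TCP position; "tcp_rot": TCP orientation; "ft_force": force on the tool from outside, world axes, zero at the start; "wrist_torque": the same for the moment, N m; "grip_width": opening from 0.0 (shut) to 1.0 (fully open); "finger_force": force on a finger pad.
Only numpy, scipy, OpenCV 4.12 (cv2) and the standard library are available. Lean on these libraries where they do the work, as an engineer would, in place of code of your own. Each camera call takes 0.05 s, during which the arm holds its last target. There are 200 camera calls.

## Working session

There is one attempt and no reset: what is moved stays moved. The work goes in short steps, Python scripts to look and compute and a tool call to move; the robot and the scene stay as the last step left them, time stands still between calls to the robot, and variables do not carry over. Pictures are saved under pics/ and viewed, at most 10 in all, crops included, and the job is handed in when it is done.

Besides the shell and the picture viewer there is one more tool, called after "Call:" in YAML: its name, and indented under it one key for each argument. servo_tool: Moves the arm, as the interface text tells. Its arguments: {"type":"object","properties":{"targets":{"type":"array"},"grip_force":{"type":"number"}},"required":["targets"]}

```bash
mkdir -p pics
cat > h.py <<'E'
import numpy as np, cv2
from station import *
def ray(cam,r,c):
    k=get_calibration(cam); f=192/np.tan(np.radians(k["fovy"])/2)
    P=np.array(k["pose"]); d=P[:3,:3]@np.array([(c-k["cx"])/f,(r-k["cy"])/f,1]); return P[:3,3],d
def atz(cam,r,c,z):
    o,d=ray(cam,r,c); return o+d*(z-o[2])/d[2]
def dep(cam,r,c,D):
    o,d=ray(cam,r,c); return o+d*D[int(r),int(c)]
E
python3 - <<'E'
from h import *
s=sense(); print(s["time"],s["tool_pos"],s["tcp_rot"])
for cam in("top","side"):
    im,D=get_image(cam); np.save(f"pics/{cam}D.npy",D); cv2.imwrite(f"pics/{cam}0.png",cv2.resize(im[:,:,::-1],(768,576)))
    k=get_calibration(cam); print(cam,k["fovy"],np.round(k["pose"],3).tolist())
    for q,z in(("pivot",.112),("lens",.112),("handle",.143),("specimen_mid",.008)):
        for o in pinpoint(q,cam)[:4]:
            r,c=o["at"]; print(q,round(o["p"],2),np.round([r,c]),atz(cam,r,c,z).round(3),dep(cam,r,c,D).round(3))
    for o in regions_of("specimen_mid",cam): 
        m=o["pixels"];print(o["p"],o["extent"],m.sum(),im[m].mean(0))
E
```

```text
0.0 [ 0.26716623 -0.56476611  0.23069626] [ 9.75701883e-01  2.19101562e-01 -6.96468176e-05 -5.79338257e-04]
top 56.46992355585952 [[0.01, -0.995, 0.103, 0.47], [-1.0, -0.012, -0.021, -0.065], [0.022, -0.103, -0.994, 0.962], [0.0, 0.0, 0.0, 1.0]]
pivot 0.77 [148. 235.] [ 0.66  -0.034  0.112] [ 0.655 -0.035  0.134]
lens 0.89 [157. 173.] [0.636 0.114 0.112] [0.635 0.113 0.117]
handle 0.78 [156. 150.] [0.633 0.161 0.143] [0.629 0.156 0.161]
specimen_mid 0.68 [205. 218.] [0.528 0.013 0.008] [0.528 0.013 0.016]
specimen_mid 0.54 [232. 204.] [0.458 0.047 0.008] [0.458 0.046 0.015]
specimen_mid 0.54 [158. 149.] [0.653 0.199 0.008] [0.624 0.157 0.159]
specimen_mid 0.47 [208. 186.] [0.521 0.098 0.008] [0.52  0.097 0.014]
0.66 [214.0, 199.2, 221.2, 209.8] 100 [60.76 55.73 50.45]
0.63 [200.4, 226.9, 210.7, 238.6] 105 [ 60.47619048  72.         104.95238095]
0.53 [191.2, 180.2, 199.8, 191.8] 71 [129.98591549  61.43661972  54.21126761]
0.36 [181.7, 205.7, 194.5, 214.7] 48 [60.29166667 55.08333333 49.625     ]
side 43.45306566713059 [[-0.843, -0.237, 0.484, 0.129], [-0.539, 0.367, -0.758, 0.566], [0.002, -0.9, -0.437, 0.489], [0.0, 0.0, 0.0, 1.0]]
pivot 0.83 [186. 193.] [ 0.655 -0.027  0.112] [ 0.648 -0.019  0.117]
lens 0.78 [221. 146.] [0.634 0.111 0.112] [0.631 0.113 0.114]
handle 0.93 [217. 125.] [0.627 0.156 0.143] [0.623 0.159 0.146]
specimen_mid 0.83 [293. 260.] [0.458 0.054 0.008] [0.455 0.06  0.013]
specimen_mid 0.79 [270. 238.] [0.524 0.022 0.008] [0.518 0.029 0.015]
specimen_mid 0.66 [296. 212.] [0.518 0.1   0.008] [0.517 0.101 0.01 ]
specimen_mid 0.6 [273. 190.] [0.586 0.072 0.008] [0.582 0.076 0.012]
0.8 [229.4, 259.2, 246.3, 275.1] 266 [33.4962406  29.93233083 27.80451128]
0.54 [254.6, 283.4, 275.8, 304.0] 311 [37.76848875 52.8681672  92.41800643]
```

View pics/top0.png

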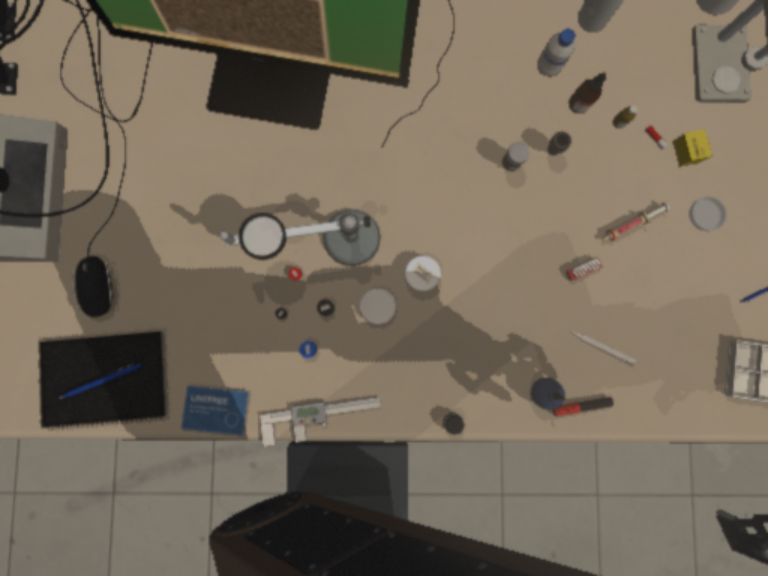

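View pics/side0.png

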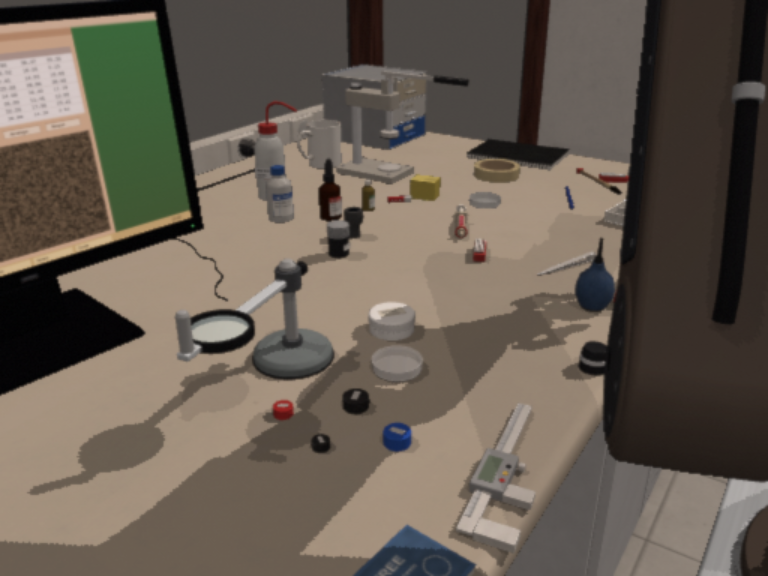

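The top view shows the larger black puck at about (326,307) in the enlarged picture. The small black, red and blue ones are look-alikes. The lens is at (262,236) and the column at (350,225). Averaging both cameras gives pivot (0.657,-0.030), handle (0.630,0.158) at 190 mm, and puck (0.526,0.017) at 140 mm. The swing is about +62°.

Call:
servo_tool:
  targets:
    - [0,0,-50,0.32,-0.25,0,0.0854]
    - [0,0,-50,0.32,-0.25,0,0.0854]
    - [0,0,-104,0.638,-0.498,0,0.0854]
    - [0,0,-104,0.638,-0.498,0,0.0854]
    - [0,0,-104,0.638,-0.498,0,0.0854]
    - [0,0,-104,0.638,-0.498,0,0.0854]
    - [0,0,-104,0.638,-0.498,0,0.0854]
    - [0,0,-104,0.638,-0.498,0,0.0854]
    - [0,0,-104,0.638,-0.498,0,0.0854]
    - [0,0,-104,0.638,-0.498,0,0.0854]
  grip_force: 25

```text
time: 1.85
tool_pos: [0.5489, -0.0047, 0.2315]
tcp_rot: [0.426, 0.905, 0.0, 0.0]
ft_force: [0.5, -0.9, -0.8]
grip_width: 1.001
finger_force: 0.0
```

Call:
servo_tool:
  targets:
    - [0,0,0,0.074,0.166,0,0.0854]
    - [0,0,0,0.074,0.166,0,0.0854]
    - [0,0,0,0.074,0.166,0,0.0854]
    - [0,0,0,0.074,0.166,0,0.0854]
    - [0,0,0,0.074,0.166,0,0.0854]

```text
time: 2.48
tool_pos: [0.6294, 0.1555, 0.231]
tcp_rot: [0.428, 0.904, -0.0, -0.0]
ft_force: [0.1, -0.1, -0.3]
grip_width: 0.997
finger_force: 0.0
```

Run:
```python
from h import *
s=sense(); print(s["time"],s["tool_pos"],s["tcp_rot"],s["qpos"])
for cam in("top","side"):
    im,D=get_image(cam); cv2.imwrite(f"pics/{cam}1.png",cv2.resize(im[100:292,64:320][:,:,::-1],(768,576)))
    for q,z in(("pivot",.112),("lens",.112),("handle",.143)):
        for o in pinpoint(q,cam)[:1]:
            r,c=o["at"]; print(q,round(o["p"],2),np.round([r,c]),atz(cam,r,c,z).round(3))
```

```text
2.475 [0.62935431 0.155538   0.23099973] [ 4.27810827e-01  9.03868212e-01 -3.22927384e-04 -2.18137633e-04] [ 1.40574525e-01  5.25150159e-01  1.49749208e+00 -3.32507545e-04
  1.11967010e+00 -5.45937896e-01]
pivot 0.64 [149. 233.] [ 0.659 -0.03   0.112]
lens 0.86 [158. 177.] [0.635 0.105 0.112]
handle 0.59 [159. 150.] [0.626 0.161 0.143]
pivot 0.62 [184. 190.] [ 0.663 -0.029  0.112]
lens 0.94 [221. 143.] [0.638 0.114 0.112]
handle 0.66 [216. 121.] [0.633 0.159 0.143]
```

View pics/side1.png

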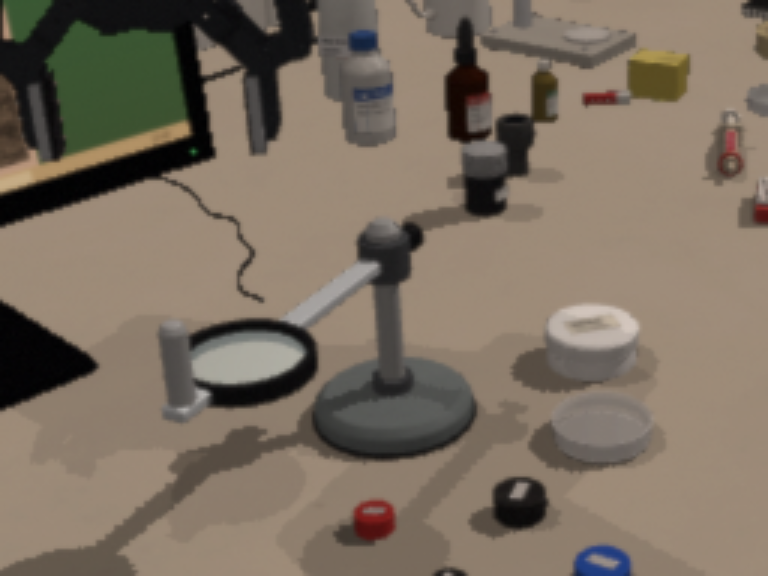

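The side view shows the open fingers straddling the post, with the post at (175,365) and the fingers at (45,120) and (257,110). I'll descend and pinch.

Call:
servo_tool:
  targets:
    - [0,0,0,0.002,0.001,0.05,0.0854]
    - [0,0,0,0.002,0.001,0.08,0.0854]
    - [0,0,0,0.002,0.001,0.104,0.0854]
    - [0,0,0,0.002,0.001,0.104,0.05]
    - [0,0,0,0.002,0.001,0.104,0.03]
    - [0,0,0,0.002,0.001,0.104,0.008]
    - [0,0,0,0.002,0.001,0.104,0.008]
    - [0,0,0,0.002,0.001,0.104,0.008]
  grip_force: 25

```text
time: 3.88
tool_pos: [0.6296, 0.1581, 0.1282]
tcp_rot: [0.428, 0.904, 0.0, 0.001]
ft_force: [-1.0, 2.2, 5.8]
grip_width: 0.152
finger_force: 27.3
```

Call:
servo_tool:
  targets:
    - [0,0,0,0.005,-0.009,0,0.008]
    - [0,0,0,0.01,-0.018,0,0.008]
    - [0,0,0,0.014,-0.028,0,0.008]
    - [0,0,0,0.0175,-0.0375,0,0.008]
    - [0,0,0,0.0205,-0.0475,0,0.008]
    - [0,0,0,0.023,-0.0575,0,0.008]
    - [0,0,0,0.025,-0.0675,0,0.008]
    - [0,0,0,0.0265,-0.078,0,0.008]
    - [0,0,0,0.027,-0.088,0,0.008]
    - [0,0,0,0.0275,-0.0985,0,0.008]

```text
time: 5.12
tool_pos: [0.5358, 0.1169, 0.128]
tcp_rot: [0.428, 0.904, 0.001, 0.001]
ft_force: [2.6, 2.5, 5.2]
grip_width: 0.154
finger_force: 25.2
```

Call:
servo_tool:
  targets:
    - [0,0,0,-0.0005,-0.0105,0,0.008]
    - [0,0,0,-0.001,-0.0205,0,0.008]
    - [0,0,0,-0.0025,-0.031,0,0.008]
    - [0,0,0,-0.0045,-0.041,0,0.008]
    - [0,0,0,-0.007,-0.051,0,0.008]
    - [0,0,0,-0.01,-0.061,0,0.008]
    - [0,0,0,-0.0135,-0.0705,0,0.008]
    - [0,0,0,-0.0175,-0.08,0,0.008]
    - [0,0,0,-0.022,-0.089,0,0.008]
    - [0,0,0,-0.0265,-0.097,0,0.008]

```text
time: 6.38
tool_pos: [0.4776, 0.0345, 0.1278]
tcp_rot: [0.428, 0.904, 0.0, 0.001]
ft_force: [2.0, 2.3, 6.5]
grip_width: 0.15
finger_force: 27.9
```

Run:
```python
from h import *
s=sense(); print(s["time"],s["tool_pos"],s["ft_force"])
for cam in("top","side"):
    im,D=get_image(cam); cv2.imwrite(f"pics/{cam}2.png",cv2.resize(im[(100 if cam=="top" else 150):(292 if cam=="top" else 342),110:366][:,:,::-1],(768,576),interpolation=cv2.INTER_CUBIC))
    for q,z in(("pivot",.112),("lens",.112),("handle",.143),("specimen_mid",.008)):
        for o in pinpoint(q,cam)[:1+2*(q[0]=="s")]:
            r,c=o["at"]; print(q,round(o["p"],2),np.round([r,c]),atz(cam,r,c,z).round(3))
```

```text
6.375 [0.4775963  0.03452716 0.12780793] [1.95783223 2.3403609  6.45392105]
pivot 0.72 [150. 230.] [ 0.655 -0.021  0.112]
lens 0.94 [205. 215.] [0.522 0.011 0.112]
specimen_mid 0.55 [185. 195.] [0.581 0.074 0.008]
pivot 0.78 [183. 191.] [ 0.665 -0.034  0.112]
lens 0.96 [216. 239.] [0.521 0.018 0.112]
specimen_mid 0.65 [291. 263.] [0.458 0.046 0.008]
specimen_mid 0.54 [266. 239.] [0.529 0.012 0.008]
specimen_mid 0.48 [295. 212.] [0.519 0.097 0.008]
```

View pics/top2.png

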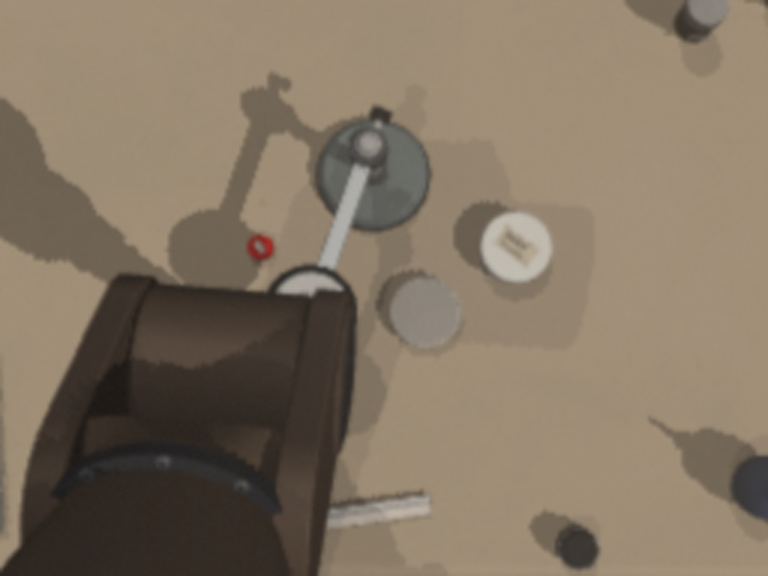

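View pics/side2.png

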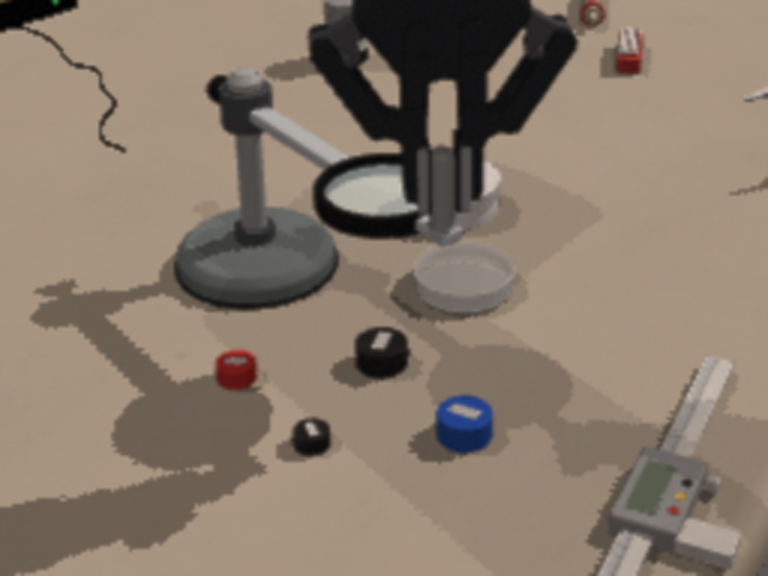

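The pictures show the lens roughly over the puck (side view: lens (385,193), puck (382,352)). I'll release, back off and measure.

Call:
servo_tool:
  targets:
    - [0,0,0,0,0,0,0.03]
    - [0,0,0,0,0,0,0.06]
    - [0,0,0,0,0,0,0.07]
    - [0,0,0,0,0,-0.05,0.07]
    - [0,0,0,0,0,-0.1,0.07]
    - [0,0,0,-0.05,-0.04,-0.12,0.07]
    - [0,0,0,-0.1,-0.08,-0.12,0.07]
    - [0,0,0,-0.15,-0.12,-0.12,0.07]
    - [0,0,0,-0.2,-0.16,-0.12,0.07]
    - [0,0,0,-0.23,-0.19,-0.12,0.07]

```text
time: 8.12
tool_pos: [0.4757, -0.2658, 0.2471]
tcp_rot: [0.428, 0.904, -0.0, -0.0]
ft_force: [1.8, 0.1, 0.4]
grip_width: 0.819
finger_force: 0.0
```

Run:
```python
from h import *
s=sense(); print(s["time"],s["tool_pos"],s["ft_force"])
for cam in("top","side"):
    im,D=get_image(cam); r0=100 if cam=="top" else 150
    cv2.imwrite(f"pics/{cam}3.png",cv2.resize(im[r0:r0+192,110:366][:,:,::-1],(768,576),interpolation=cv2.INTER_CUBIC))
    np.savez(f"pics/{cam}3",im=im,D=D)
    for q,z in(("pivot",.112),("lens",.112),("handle",.143),("specimen_mid",.008)):
        for o in pinpoint(q,cam)[:1+3*(q[0]=="s")]:
            r,c=o["at"]; print(q,round(o["p"],2),np.round([r,c],1),atz(cam,r,c,z).round(4))
    for q in("lens","specimen_mid"):
        for o in regions_of(q,cam)[:4]: print(q,round(o["p"],2),o["extent"],o["pixels"].sum())
```

```text
8.125 [ 0.47567132 -0.26583854  0.24709031] [1.83656603 0.06722784 0.39172435]
pivot 0.75 [149.  233.3] [ 0.6581 -0.0302  0.112 ]
lens 0.84 [203. 213.] [0.5269 0.0158 0.112 ]
handle 0.81 [223.4 201.4] [0.478  0.0382 0.143 ]
specimen_mid 0.6 [185.4 195.3] [0.5804 0.0741 0.008 ]
specimen_mid 0.4 [233.5 201.7] [0.4527 0.0537 0.008 ]
specimen_mid 0.36 [207.2 186.1] [0.5218 0.0969 0.008 ]
lens 0.69 [196.5, 138.8, 239.2, 230.1] 1382
specimen_mid 0.56 [192.5, 181.4, 199.5, 189.9] 34
specimen_mid 0.43 [196.9, 228.5, 212.6, 240.1] 120
specimen_mid 0.37 [182.0, 204.3, 193.9, 213.7] 65
pivot 0.77 [184.4 190.1] [ 0.662  -0.0281  0.112 ]
lens 0.72 [212.7 238.4] [0.5276 0.0113 0.112 ]
handle 0.61 [209.7 258.4] [0.475  0.0331 0.143 ]
specimen_mid 0.76 [269.8 240. ] [0.5207 0.0198 0.008 ]
specimen_mid 0.72 [295.3 211.6] [0.5194 0.0991 0.008 ]
specimen_mid 0.72 [292.5 263.4] [0.455  0.0495 0.008 ]
specimen_mid 0.63 [272.2 193.3] [0.5826 0.0677 0.008 ]
lens 0.85 [178.6, 174.0, 263.8, 234.1] 1898
lens 0.66 [230.4, 261.1, 244.3, 274.4] 254
specimen_mid 0.69 [230.6, 259.2, 246.0, 276.7] 270
specimen_mid 0.65 [254.0, 281.3, 274.6, 302.5] 350
specimen_mid 0.65 [182.0, 268.2, 194.3, 282.1] 140
specimen_mid 0.56 [206.5, 287.6, 220.4, 306.1] 169
```

View pics/top3.png

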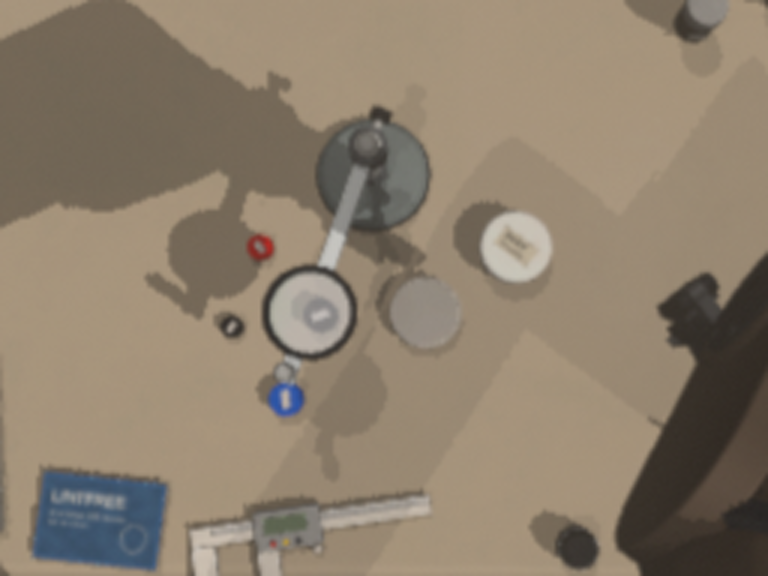

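View pics/side3.png

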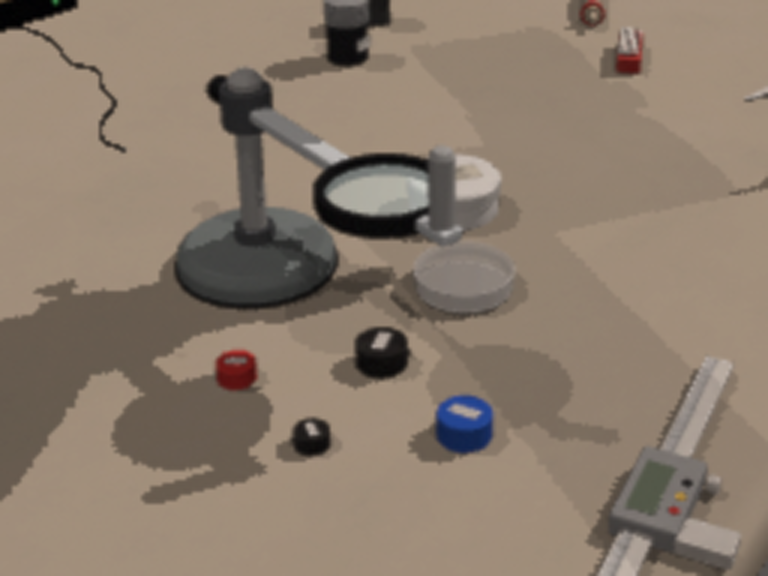

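Run:
```python
from h import *
def blob(g,box,t):
    r0,r1,c0,c1=box; m=(g[r0:r1,c0:c1]<t).astype(np.uint8)
    n,l,st,ce=cv2.connectedComponentsWithStats(m); i=1+st[1:,4].argmax()
    x,y,w,h,a=st[i]; (ex,ey),ax,an=cv2.minAreaRect(cv2.findContours((l==i).astype(np.uint8),0,1)[0][0])
    return y+r0+(h-1)/2,x+c0+(w-1)/2,w,h,a
t0=cv2.resize(cv2.imread("pics/top0.png",0),(512,384),interpolation=cv2.INTER_AREA)
t3=cv2.cvtColor(np.load("pics/top3.npz")["im"],7); s3=cv2.cvtColor(np.load("pics/side3.npz")["im"],7)
for th in(45,55,65):
    for n,g,cam,box,z in(("puck",t0,"top",(192,218,206,230),.012),("lens",t3,"top",(182,225,195,232),.115),("puck",s3,"side",(252,282,222,252),.008),("lens",s3,"side",(198,232,210,262),.112)):
        b=blob(g,box,th); print(th,n,cam,np.round(b,1),atz(cam,b[0],b[1],z).round(4))
```

```text
45 puck top [207. 218.   7.   5.  17.] [0.523  0.0119 0.012 ]Traceback (most recent call last):
  File "<stdin>", line 11, in <module>
  File "<stdin>", line 4, in blob
ValueError: attempt to get argmax of an empty sequence
```

Run:
```python
from h import *
def blob(g,box,t):
    r0,r1,c0,c1=box; m=(g[r0:r1,c0:c1]<t).astype(np.uint8)
    n,l,st,ce=cv2.connectedComponentsWithStats(m)
    if n<2:return None
    x,y,w,h,a=st[1+st[1:,4].argmax()]; return y+r0+(h-1)/2,x+c0+(w-1)/2,w,h,a
t0=cv2.resize(cv2.imread("pics/top0.png",0),(512,384),interpolation=cv2.INTER_AREA)
t3=cv2.cvtColor(np.load("pics/top3.npz")["im"],7); s3=cv2.cvtColor(np.load("pics/side3.npz")["im"],7)
for th in(55,65,75,85):
    for n,g,cam,box,z in(("puck",t0,"top",(192,218,206,230),.014),("lens",t3,"top",(182,225,195,232),.116),("puck",s3,"side",(252,282,222,252),.008),("lens",s3,"side",(198,232,210,262),.112)):
        b=blob(g,box,th)
        if b: print(th,n,cam,np.round(b,1),atz(cam,b[0],b[1],z).round(4))
```

```text
55 puck top [205. 217.  11.  11.  61.] [0.5282 0.0145 0.014 ]
55 lens top [204.5 198.    1.    4.    4. ] [0.5226 0.0507 0.116 ]
55 puck side [267.5 236.5  18.   16.  203. ] [0.5295 0.0176 0.008 ]
55 lens side [214.5 233.5  38.   28.  399. ] [0.5308 0.0204 0.112 ]
65 puck top [205. 217.  11.  11.  82.] [0.5282 0.0145 0.014 ]
65 lens top [203.5 203.   11.   28.   39. ] [0.5251 0.039  0.116 ]
65 puck side [267. 237.  19.  17. 223.] [0.5297 0.0159 0.008 ]
65 lens side [215.  233.5  38.   29.  424. ] [0.5298 0.0217 0.112 ]
75 puck top [205.  216.5  12.   13.  106. ] [0.5282 0.0158 0.014 ]
75 lens top [204. 213.  31.  31. 124.] [0.5242 0.0154 0.116 ]
75 puck side [267.5 237.   19.   18.  241. ] [0.5288 0.0171 0.008 ]
75 lens side [215.  234.5  40.   29.  484. ] [0.5285 0.0209 0.112 ]
85 puck top [205.5 217.   13.   16.  151. ] [0.5269 0.0145 0.014 ]
85 lens top [203.5 213.   31.   32.  169. ] [0.5254 0.0154 0.116 ]
85 puck side [267.5 236.5  20.   18.  253. ] [0.5295 0.0176 0.008 ]
85 lens side [215.  236.5  46.   29.  636. ] [0.5258 0.0191 0.112 ]
```

The lens is at about (0.525,0.0155) and the puck at about (0.528,0.016). That leaves roughly 3 mm, nearly all radial, so swinging can't reduce it. The puck hasn't moved and the gripper is clear.

```bash
python3 -c "
from station import bot; print(bot.hand_in())"
```

```text
the job is handed in; nothing more can be done
None
```

The lens now stands over the larger black puck, about 3 mm off centre by my measurement; the puck was not moved, the arm is released with the gripper clear, and the job was handed in at about 8 s on the robot's clock.

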